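# Turn a pot of sample tubes out onto a sorting tray

### The arm

A 6-joint arm with a two-finger parallel gripper is mounted at the origin on a cart in front of the work surface, level with it; the furniture and walls round the work are solid. World frame = base frame: x ahead of the robot, y to its left, z up, the work surface at z = 0. Lengths are in m, angles in rad, forces in N, time in s.
With the tool pointing down it reaches from about 0.3 to 0.95 m from the base axis. Payload 3.1 kg.
Tool frame: the origin (TCP) lies at the very end of the fingers, on their centre line; the grasp point (between the pads) lies manip.grip_point_offset behind it (manip.grip_point_offset is the distance from the TCP to the grasp point, in m); z points along the fingers, y is the line along which they close (so a half turn about z gives the same grasp; the last joint's range is limited). The gripper opens to 85 mm and grips with 20 to 120 N. Pads are 22 mm wide; open, the fingers measure 114 mm over their backs; the gripper's body (76 mm by 85 mm) begins 54 mm behind the grasp point. The pads swing forward as they close: fully open they stand 13 mm farther back than shut.
Start: joints at [1.247, 0.308, 1.634, -0, 1.2, -0.07], TCP at [0.157, 0.605, 0.207] pointing down, gripper open.
Joint ranges: [-3.06, 3.06], [-0.79, 1.96], [0.05, 2.63], [-1.19, 4.34], [0.05, 2.64], [-2.94, 2.94]. Speed limits (rad/s): [2.79, 2.79, 3.14, 3.14, 3.14, 3.14].

### API

Orientations are given as a unit quaternion [x, y, z, w].
In Python, from bench import manip gives the robot as it stands.
- The arm moves only by the shell command python3 -m jog 'ROWS' [FORCE]. ROWS is JSON, a list that holds one entry, the list of rows, each a list of 7 numbers: the turn, a rotation vector about the tool's x, y, z in rad, then the shift along the tool's x, y, z in m, then the finger opening in m, from 0 to 0.0854. A call has exactly 8 rows; each row shifts and turns the commanded pose from where the row before left it, along the tool's axes as they then stand; what a row does not reach is not made up. A row lasts 1/10 s, in which the tool goes at most 50 mm and 8.59 degrees, less where a joint would pass 70% of its speed; a pose out of reach is approached as far as the arm can. A call is refused whole if a number of a shift passes 0.05 or a number of a turn 0.15, either way. A call with a gripper value outside its range is refused whole. The fingers move at their own pace and stop on an object; FORCE is the grip in N (left out, the last holds). Time passes only in rows, so rows that do not move let the fingers close, or fill a call up. It gives the time, the measured TCP pose, the force, the opening and the grip force at its end, in the units of the state.
- manip.get_state(): the state, without advancing time (a new reading comes with each control period).
- manip.capture(name): name is "scene" or "top" or "wrist"; returns the picture (384x512x3 uint8, red, green, blue); there is no depth.
- manip.calibration(name): a dict with "intrinsics" (3x3 intrinsics, pixels), "k1" (the pictures are not rectified: a ray, as slopes to the right and down, at radius r is drawn at 1 + k1 r^2 times it, then the intrinsics apply), "rvec" (rotation vector, rad) and "tvec" (3), from world to camera coordinates, as OpenCV has them. Camera axes: x right, y down, z forward; pixel columns grow to the right and rows downward; lengths in m; the calibration is good to about 2 mm. A picture is of the moment at which its call begins: read the wrist's pose just before it. calibration takes no time and is no camera call; for the wrist camera it gives the pose at the moment of the call.
- manip.sign_off(): hands the job in; it is judged then, once.
The state is a dict: "clock": time; "joint_pos": joint angles; "joint_vel": joint speeds; "tau": joint torques, N m; "position": TCP position; "tool_rot": TCP orientation; "wrist_force": force on the tool from outside, world axes, zero at the start; "wrist_torque": the same for the moment, N m; "grip_width": finger opening in m; "grasp_force": force on a finger pad.
Only numpy, scipy, OpenCV 4.12 (cv2) and the standard library are available. Lean on these libraries where they do the work, as an engineer would, in place of code of your own. Each camera call takes 0.05 s, during which the arm holds its last target. There are 200 camera calls.

### The job

Turn the pot of sample tubes upside down onto the sorting tray, so that it stands mouth-down in the middle of the tray with all three tubes under it, then lift it straight up, still mouth-down, so that the tubes are left as a heap in the tray. Finally stand the empty pot mouth-down on the bench clear of the tray. Keep every tube in the tray and leave the two specimen cups and the strip vial where they are.

Things in the scene. Friction and masses are not known exactly. Their poses are not given: they have to be found in the camera images.
- pot: square open plastic pot, outside 62 x 62 mm and 100 mm high, walls and floor 3 mm thick, flat sides, about 90 g, loose. Origin at the centre of its underside, z towards its open mouth, x and y square to its flat sides. Stands mouth-up at the start with the three tubes in it (their caps stand about 9 mm below the rim); it also lies stably on any of its flat sides
- pot_mouth (a point): centre of the pot's mouth, on the axis at the rim, 100 mm from its underside; axes as the pot's
- tray: square shallow steel sorting tray, 200 x 200 mm outside, fixed to the bench; floor 4 mm thick (its upper face 4 mm above the bench), rim 16 mm high all round and 5 mm thick. Origin at the centre of its underside, x and y along its edges, z up. Keep the arm off the furniture round it: the screen of a display (x 0.69 to 0.74 m, y 0.18 to 0.74 m, from 0.23 to 0.56 m above the bench) and a benchtop reader (x from 0.52 m, y from -0.44 m to -0.70 m, 0.18 m high)
- tube1: sample tube 1, one of three alike: capped sample tube 88 mm long, glass 13 mm and cap 16 mm across, 14 g. At the start it stands loosely in the pot, cap up. Body origin on its side at half length; its y axis runs along it, the cap towards -y
- tube2: sample tube 2, one of three alike: capped sample tube 88 mm long, glass 13 mm and cap 16 mm across, 14 g. At the start it stands loosely in the pot, cap up. Body origin on its side at half length; its y axis runs along it, the cap towards -y
- tube3: sample tube 3, one of three alike: capped sample tube 88 mm long, glass 13 mm and cap 16 mm across, 14 g. At the start it stands loosely in the pot, cap up. Body origin on its side at half length; its y axis runs along it, the cap towards -y
- tube1_mid (a point): the middle of sample tube 1, on its axis at half length
- tube2_mid (a point): the middle of sample tube 2, on its axis at half length
- tube3_mid (a point): the middle of sample tube 3, on its axis at half length
- white_cup: bystander: the left-hand of two specimen cups with pale screw lids, 60 mm across and 67 mm high, loose; origin at the centre of its underside
- plain_cup: bystander: the right-hand of two specimen cups with pale screw lids, 60 mm across and 67 mm high, loose; origin at the centre of its underside
- vial: bystander: test-strip vial, 39 mm across and 102 mm high, loose; origin at the centre of its underside

How it is judged:
On the way, in this order (a step that is already met when the one before it is completed fails the run):
1. the pot stands mouth-down on the tray floor, its mouth within 30 mm of the tray's middle, with all three tubes inside it (angle between pot's own z axis and vertical above 3.04 rad and height (world z) of pot_mouth below 0.009 m and horizontal distance between pot_mouth and tray below 0.03 m and horizontal distance between each of tube1_mid, tube2_mid, tube3_mid and pot_mouth below 0.034 m), for 0.3 s.
2. the pot has been lifted straight up, still mouth-down, its mouth at least 110 mm up and within 45 mm of the tray's middle, and all tubes are left in the tray (angle between pot's own z axis and vertical above 2.8 rad and height (world z) of pot_mouth above 0.11 m and horizontal distance between pot_mouth and tray below 0.045 m and x of tube1_mid in the frame of tray between -0.098 and 0.098 m and y of tube1_mid in the frame of tray between -0.098 and 0.098 m and height (world z) of tube1_mid between 0 and 0.065 m and x of tube2_mid in the frame of tray between -0.098 and 0.098 m and y of tube2_mid in the frame of tray between -0.098 and 0.098 m and height (world z) of tube2_mid between 0 and 0.065 m and x of tube3_mid in the frame of tray between -0.098 and 0.098 m and y of tube3_mid in the frame of tray between -0.098 and 0.098 m and height (world z) of tube3_mid between 0 and 0.065 m), for 0.05 s.
At the end, for the whole second after the job is handed in: All three tubes rest inside the tray rim (middles within 98 mm of its centre along each edge, under 65 mm high). The empty pot rests mouth-down on the bench (within 0.1 rad, mouth within 4 mm of the bench top), its axis at least 133 mm from the tray centre along an edge direction (x of tube1_mid in the frame of tray between -0.098 and 0.098 m and y of tube1_mid in the frame of tray between -0.098 and 0.098 m and height (world z) of tube1_mid between 0 and 0.065 m and x of tube2_mid in the frame of tray between -0.098 and 0.098 m and y of tube2_mid in the frame of tray between -0.098 and 0.098 m and height (world z) of tube2_mid between 0 and 0.065 m and x of tube3_mid in the frame of tray between -0.098 and 0.098 m and y of tube3_mid in the frame of tray between -0.098 and 0.098 m and height (world z) of tube3_mid between 0 and 0.065 m and angle between pot's own z axis and vertical above 3.04 rad and height (world z) of pot_mouth between -0.004 and 0.004 m and (x of pot_mouth in the frame of tray above 0.133 m or x of pot_mouth in the frame of tray below -0.133 m or y of pot_mouth in the frame of tray above 0.133 m or y of pot_mouth in the frame of tray below -0.133 m) and linear speed of each of pot, tube1, tube2, tube3 below 0.03 m/s); the robot touches nothing.
It fails at once if the left-hand specimen cup is moved more than 25 mm (distance of white_cup from where it was at the start of the episode above 0.025 m).
It fails at once if the right-hand specimen cup is moved more than 25 mm (distance of plain_cup from where it was at the start of the episode above 0.025 m).
It fails at once if the strip vial is moved more than 25 mm (distance of vial from where it was at the start of the episode above 0.025 m).
It also fails if it takes over 72 s, if anything falls off the work surface, if the arm or the gripper's body presses on something with over 40 N, if the wrist force passes 120 N, or if a joint passes its speed limit or range.

## Working session

There is one attempt and no reset: what is moved stays moved. The work goes in short steps, Python scripts to look and compute and a shell command to move; the robot and the scene stay as the last step left them, time stands still between calls to the robot, and variables do not carry over. Pictures are saved under pics/ and viewed, at most 10 in all, crops included, and the job is handed in when it is done.

```bash
mkdir -p pics; ls
cat > h.py <<'E'
import numpy as np, cv2
from bench import manip
def snap(n,f):
    im=manip.capture(n); cv2.imwrite(f,cv2.cvtColor(im,cv2.COLOR_RGB2BGR)); return im
def und(c,px):
    K=np.array(c["intrinsics"]);p=(np.array(px,float)-[K[0,2],K[1,2]])/[K[0,0],K[1,1]]
    q=p.copy()
    for _ in range(20): q=p/(1+c["k1"]*(q@q))
    return q
def hit(n,px,z,c=None):
    c=c or manip.calibration(n);R=cv2.Rodrigues(np.array(c["rvec"],float))[0];t=np.array(c["tvec"],float).ravel()
    o=-R.T@t;d=R.T@np.append(und(c,px),1);return o+d*(z-o[2])/d[2]
E
python3 - <<'E'
from h import *
snap("top","pics/top.png");snap("scene","pics/scene.png")
import pprint
s=manip.get_state();print(s["clock"],s["position"],s["tool_rot"],manip.grip_point_offset)
for n in("top","scene"):
    c=manip.calibration(n);R=cv2.Rodrigues(np.array(c["rvec"],float))[0];print(n,-R.T@np.array(c["tvec"]).ravel(),R[2],c["k1"])
E
```

```text
pics
0.1 [0.15669507 0.60419496 0.20634764] [ 1.26569412e-01  9.91957181e-01 -1.04550171e-03 -2.03402990e-04] 0.0187
top [ 0.36031323 -0.09278472  1.12429856] [ 1.66117007e-01 -7.95183196e-04 -9.86105728e-01] -0.10807100366657003
scene [0.21700311 0.49832841 0.61521326] [ 0.38265436 -0.6819404  -0.6233241 ] -0.02856926174430083
```

View pics/top.png

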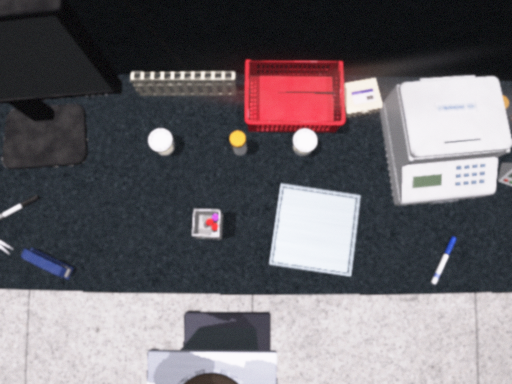

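View pics/scene.png

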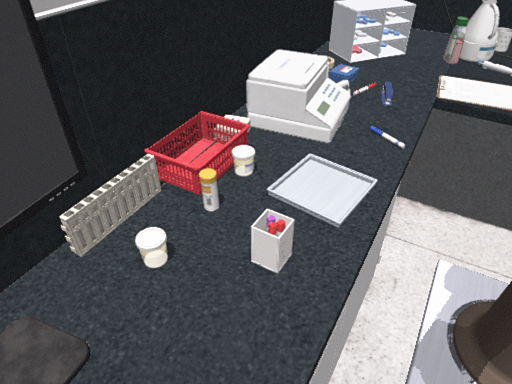

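The top picture shows the pot at about (207,223), the tray around (316,230), the white cup at (162,142), the vial at (238,142) and the plain cup at (305,142). I'll enlarge the crops.

Run:
```python
from h import *
im=cv2.imread("pics/top.png")
a=cv2.resize(im[195:255,180:240],(480,480),interpolation=cv2.INTER_CUBIC)
cv2.imwrite("pics/crop.png",a)
im2=cv2.imread("pics/scene.png")
for n,p,z in [("white",(161,137),.067),("vial",(237,138),.102),("plain",(305,137),.067),("pot",(207,222),.1)]: print(n,hit("top",p,z))
# tray
g=cv2.cvtColor(im,cv2.COLOR_BGR2GRAY);m=(g>110).astype(np.uint8);m[:180]=0;m[278:]=0;m[:,:260]=0;m[:,370:]=0
cs=max(cv2.findContours(m,cv2.RETR_EXTERNAL,cv2.CHAIN_APPROX_NONE)[0],key=cv2.contourArea)
b=cv2.boxPoints(cv2.minAreaRect(cs));print(b)
w=np.array([hit("top",p,.016) for p in b]);print(w,w.mean(0),np.linalg.norm(np.diff(w,axis=0),axis=1))
```

```text
white [0.67281726 0.12892732 0.067     ]
vial [ 0.66071577 -0.06056609  0.102     ]
plain [ 0.67497683 -0.22739592  0.067     ]
pot [0.45975725 0.00652579 0.1       ]
[[267.88004 264.84   ]
 [279.68002 182.24   ]
 [362.70004 194.1    ]
 [350.90005 276.7    ]]
[[ 0.36287933 -0.13775458  0.016     ]
 [ 0.57039094 -0.16757464  0.016     ]
 [ 0.54130674 -0.37917118  0.016     ]
 [ 0.3341209  -0.34335959  0.016     ]] [ 0.45217448 -0.256965    0.016     ] [0.20964328 0.21358601 0.21025804]
```

View pics/crop.png

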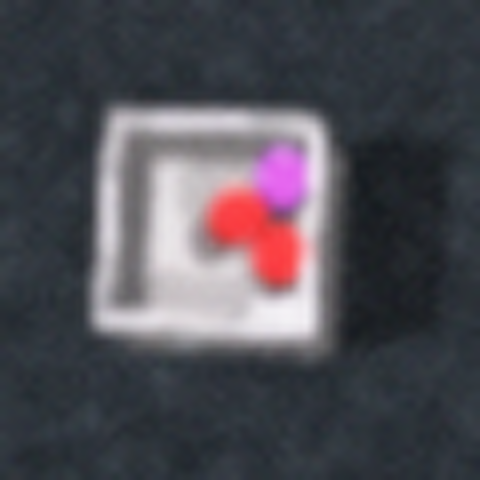

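The crop shows the pot rim with corners at about (110,108), (325,118), (325,328) and (95,328) in crop pixels (8x), and the tube caps on the right. I'll compute the poses from these.

```bash
cat > jp.py <<'E'
from h import *
from scipy.spatial.transform import Rotation as Ro
def plan(tgt, rv_w=None, n=8):
    "rows needed: shift in tool axes from current TCP to target"
    s=manip.get_state();R=Ro.from_quat(s["tool_rot"]);return R.inv().apply(np.array(tgt)-s["position"])
E
python3 - <<'E'
from h import *
np.set_printoptions(precision=4,suppress=True)
def rep(P,z):
    w=np.array([hit("top",p,z) for p in P]);d=np.roll(w,-1,0)-w
    print(w[:,:2].tolist(),w.mean(0)[:2],np.linalg.norm(d,axis=1),np.degrees(np.arctan2(d[:,1],d[:,0])))
rep(np.array([(110,108),(325,118),(325,328),(95,328)])/8+[180,195]-.44,.1)
rep([(281,185),(361,194),(351,275),(270,265)],.016)
im=cv2.imread("pics/top.png")
cv2.imwrite("pics/tray.png",cv2.resize(im[175:285,260:370],(770,600)[0:1]*0+(600,600),interpolation=cv2.INTER_CUBIC))
E
```

```text
[[0.49200274953840534, 0.03913798374591114], [0.48955699658134055, -0.02349247849846549], [0.4286888887774415, -0.02452062172620692], [0.42809820194050296, 0.041807257907945414]] [0.4596 0.0082] [0.0627 0.0609 0.0663 0.064 ] [ -92.2363 -179.0323   90.5102   -2.3918]
[[0.5632932658102427, -0.17089280958368847], [0.5415358718773725, -0.37479251884788656], [0.3382853899092685, -0.3436990391503267], [0.3625142730639914, -0.1429876753614142]] [ 0.4514 -0.2581] [0.2051 0.2056 0.2022 0.2027] [-96.0908 171.3023  83.1168  -7.9125]
```

View pics/tray.png

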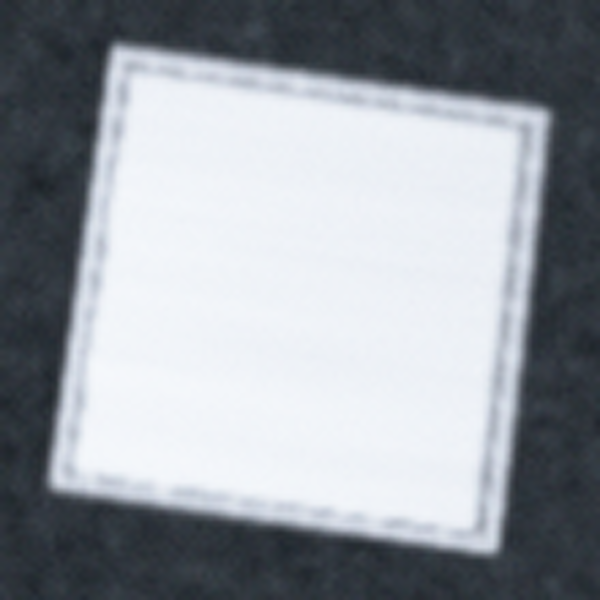

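Tray centre is about (0.451, -0.257) with yaw about -7.5°. The pot is at about (0.460, 0.007) with yaw about -1°. The measured side lengths agree with the given sizes. Moving.

```bash
python3 -m jog '[[[0,0,0.15,0,-0.03,0,0.0854],[0,0,0.15,0,-0.03,0,0.0854],[0,0,0.15,0,-0.03,0,0.0854],[0,0,0.15,0,-0.03,0,0.0854],[0,0,0.15,0,-0.03,0,0.0854],[0,0,0.15,0,-0.03,0,0.0854],[0,0,0.15,0,-0.03,0,0.0854],[0,0,0.15,0,-0.03,0,0.0854]]]'
python3 - <<'E'
from jp import *
R0=Ro.from_quat([ 1.26569412e-01,9.91957181e-01,-1.04550171e-03,-2.03402990e-04]);p0=np.array([0.15669507,0.60419496,0.20634764])
for order in (0,1):
    R=R0;p=p0.copy()
    for i in range(8):
        if order: R=R*Ro.from_rotvec([0,0,.15])
        p=p+R.apply([0,-.03,0])
        if not order: R=R*Ro.from_rotvec([0,0,.15])
    print(order,p,R.as_matrix()[:,1])
s=manip.get_state();print(s["position"],s["joint_pos"],Ro.from_quat(s["tool_rot"]).as_matrix())
E
```

```text
clock: 0.9
position: [-0.0026, 0.4425, 0.207]
tool_rot: [0.667, 0.745, -0.0, 0.0]
wrist_force: [0.1, 1.1, 0.2]
grip_width: 0.0849
grasp_force: 0.0
0 [-0.00210458  0.44329244  0.20677921] [ 9.93165739e-01  1.16709063e-01 -8.99693668e-04]
1 [-0.02436647  0.46882992  0.20674243] [ 9.93165739e-01  1.16709063e-01 -8.99693668e-04]
[-0.0026315   0.44252776  0.20697962] [ 1.47830675e+00 -5.26229956e-02  2.04223620e+00 -2.84434460e-05
  1.15307924e+00  1.36848020e+00] [[-1.09617418e-01  9.93973851e-01 -7.56876402e-05]
 [ 9.93973264e-01  1.09617270e-01 -1.09749237e-03]
 [-1.08258204e-03 -1.95535771e-04 -9.99999395e-01]]
```

```bash
python3 -m jog '[[[0,0,0,0,0.05,0,0.0854],[0,0,0,0,0.05,0,0.0854],[0,0,0,0,0.05,0,0.0854],[0,0,0,0,0.05,0,0.0854],[0,0,0,-0.035,0.035,0,0.0854],[0,0,0,-0.035,0.035,0,0.0854],[0,0,0,-0.035,0.035,0,0.0854],[0,0,0,-0.035,0.035,0,0.0854]]]'|sed -n 1,3p
python3 -m jog '[[[0,0,0,-0.049,0.008,0,0.0854],[0,0,0,-0.049,0.008,0,0.0854],[0,0,0,-0.049,0.008,0,0.0854],[0,0,0,-0.049,0.008,0,0.0854],[0,0,0,-0.049,0.008,0,0.0854],[0,0,0,-0.049,0.008,0,0.0854],[0,0,0,-0.049,0.008,0,0.0854],[0,0,0,-0.049,0.008,0,0.0854]]]'|sed -n 1,3p
python3 -m jog '[[[0,0,0.127,0,0,0,0.0854],[0,0.13,0,0,0,0,0.0854],[0,0.13,0,0,0,0,0.0854],[0,0.13,0,0,0,0,0.0854],[0,0.13,0,0,0,0,0.0854],[0,0,0,0,0,0,0.0854],[0,0,0,0,0,0,0.0854],[0,0,0,0,0,0,0.0854]]]'
python3 - <<'E'
from jp import *
np.set_printoptions(precision=4,suppress=True)
s=manip.get_state();R=Ro.from_quat(s["tool_rot"]).as_matrix();print(s["position"],s["joint_pos"]);print(R)
snap("wrist","pics/w1.png")
g=np.array([.46,.007,.065]);t=R[:,2]
print(plan(g+(.0187-.12)*t),plan(g+.0187*t))
E
```

```text
clock: 1.7
position: [0.3532, 0.3431, 0.207]
tool_rot: [0.664, 0.747, -0.0, -0.0]
clock: 2.5
position: [0.4613, -0.0391, 0.2073]
tool_rot: [0.665, 0.747, 0.0, -0.0]
clock: 3.3
position: [0.4614, -0.0365, 0.2076]
tool_rot: [0.687, 0.68, 0.182, -0.181]
wrist_force: [-0.3, 0.1, 0.6]
grip_width: 0.0854
grasp_force: 0.0
[ 0.4614 -0.0365  0.2076] [-0.5069  0.125   1.9552  0.4626  1.3523 -0.667 ]
[[ 0.0078  1.      0.0045]
 [ 0.8683 -0.009   0.4959]
 [ 0.4959 -0.     -0.8684]]
[-0.0333 -0.002   0.0442] [-0.0333 -0.002   0.1642]
```

View pics/w1.png

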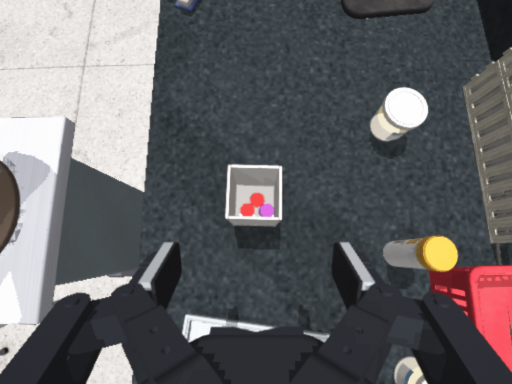

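The wrist view shows the pot rim at about (228,165), (282,166), (282,219) and (226,219), and the way to it is clear. j4 only runs from -1.19 on that side, so the flip has to end with the tool pointing +y. I'll therefore tilt the other way for this grasp.

```bash
python3 - <<'E'
from jp import *
np.set_printoptions(precision=4,suppress=True)
w=np.array([hit("wrist",p,.1) for p in [(228,165),(282,166),(282,219),(226,219)]]);d=np.roll(w,-1,0)-w
print(w.mean(0),np.linalg.norm(d,axis=1),np.degrees(np.arctan2(d[:,1],d[:,0])))
E
python3 -m jog '[[[0,-0.13,0,0,0,0,0.0854],[0,-0.13,0,0,0,0,0.0854],[0,-0.13,0,0,0,0,0.0854],[0,-0.13,0,0,0,0,0.0854],[0,-0.13,0,0,0,0,0.0854],[0,-0.13,0,0,0,0,0.0854],[0,-0.13,0,0,0,0,0.0854],[0,-0.13,0,0,0,0,0.0854]]]'
python3 - <<'E'
from jp import *
np.set_printoptions(precision=4,suppress=True)
s=manip.get_state();R=Ro.from_quat(s["tool_rot"]).as_matrix();print(s["position"],s["joint_pos"]);print(R)
g=np.array([.46,.007,.065]);t=R[:,2]
print(plan(g+(.0187-.12)*t),plan(g+.0187*t))
E
```

```text
[0.4599 0.0097 0.1   ] [0.0619 0.0607 0.0617 0.0619] [ -1.6355 -91.6257 179.4665  88.5996]
clock: 4.15
position: [0.4627, -0.0352, 0.2098]
tool_rot: [0.686, 0.68, -0.182, 0.185]
wrist_force: [-0.1, -1.1, -0.3]
grip_width: 0.0855
grasp_force: 0.0
[ 0.4627 -0.0352  0.2098] [ 0.195   0.0796  2.0029 -0.5505  1.2224  0.4384]
[[ 0.0088  1.      0.0024]
 [ 0.8656 -0.0064 -0.5007]
 [-0.5007  0.0065 -0.8656]]
[ 0.109  -0.004   0.0029] [ 0.109  -0.004   0.1229]
```

```bash
python3 -m jog '[[[0,0,0,0.03,-0.003,0,0.0854],[0,0,0,0.03,0,0,0.0854],[0,0,0,0.03,0,0,0.0854],[0,0,0,0.021,0,0,0.0854],[0,0,0,0,0,0.025,0.0854],[0,0,0,0,0,0.025,0.0854],[0,0,0,0,0,0,0.0854],[0,0,0,0,0,0,0.0854]]]'
python3 -m jog '[[[0,0,0,0,0,0.015,0.0854],[0,0,0,0,0,0.015,0.0854],[0,0,0,0,0,0.015,0.0854],[0,0,0,0,0,0.015,0.0854],[0,0,0,0,0,0.01,0.0854],[0,0,0,0,0,0,0.0854],[0,0,0,0,0,0,0.0854],[0,0,0,0,0,0,0.0854]]]'
python3 - <<'E'
from jp import *
np.set_printoptions(precision=4,suppress=True)
s=manip.get_state();R=Ro.from_quat(s["tool_rot"]).as_matrix();print(s["position"],s["position"]-.0187*R[:,2])
E
```

```text
clock: 4.95
position: [0.4592, 0.0353, 0.1096]
tool_rot: [0.686, 0.68, -0.182, 0.181]
wrist_force: [0.3, 0.4, -0.2]
grip_width: 0.0857
grasp_force: 0.0
clock: 5.75
position: [0.4596, -0.0, 0.0488]
tool_rot: [0.687, 0.68, -0.182, 0.181]
wrist_force: [0.3, -0.8, 0.4]
grip_width: 0.0854
grasp_force: 0.0
[ 0.4596 -0.      0.0488] [0.4597 0.0092 0.065 ]
```

```bash
python3 -m jog '[[[0,0,0,0,0,0,0.05],[0,0,0,0,0,0,0.05],[0,0,0,0,0,0,0.05],[0,0,0,0,0,0,0.05],[0,0,0,0,0,0,0.05],[0,0,0,0,0,0,0.05],[0,0,0,0,0,0,0.05],[0,0,0,0,0,0,0.05]]]' 60
python3 -m jog '[[[0,0,0,-0.005,0,-0.00866,0.05],[0,0,0,-0.01,0,-0.0173,0.05],[0,0,0,-0.01,0,-0.0173,0.05],[0,0,0,-0.01,0,-0.0173,0.05],[0,0,0,-0.01,0,-0.0173,0.05],[0,0,0,-0.01,0,-0.0173,0.05],[0,0,0,0,0,0,0.05],[0,0,0,0,0,0,0.05]]]'
python3 - <<'E'
from jp import *
np.set_printoptions(precision=4,suppress=True)
s=manip.get_state();R=Ro.from_quat(s["tool_rot"]).as_matrix();print(s["position"],s["joint_pos"]);print(R)
E
```

```text
clock: 6.55
position: [0.4599, -0.0, 0.049]
tool_rot: [0.687, 0.68, -0.182, 0.181]
wrist_force: [1.0, 2.3, 5.4]
grip_width: 0.061
grasp_force: 65.6
clock: 7.35
position: [0.4584, -0.0008, 0.1578]
tool_rot: [0.687, 0.68, -0.183, 0.181]
wrist_force: [-0.5, -0.3, -2.0]
grip_width: 0.0613
grasp_force: 65.2
[ 0.4584 -0.0008  0.1578] [ 0.2621  0.1684  2.0221 -0.5473  1.1642  0.5478]
[[ 0.009   0.9999 -0.0052]
 [ 0.8681 -0.0104 -0.4962]
 [-0.4963 -0.0001 -0.8682]]
```

```bash
cat >> jp.py <<'E'
np.set_printoptions(precision=4,suppress=True)
from scipy.spatial.transform import Slerp
TR=np.array([.451,-.257]);Y=np.radians(-7.5);X_=np.array([np.cos(Y),np.sin(Y),0]);Y_=np.array([-np.sin(Y),np.cos(Y),0]);Z_=np.array([0,0,1.])
def tray(x,y,z): return np.array([*TR,0])+x*X_+y*Y_+[0,0,z]
def tool(a):
    "tool y along tray x; tool z = down (a=0) turned by a deg towards +Y_"
    a=np.radians(a);t=-np.cos(a)*Z_+np.sin(a)*Y_;return Ro.from_matrix(np.array([np.cross(X_,t),X_,t]).T)
def rows(poses,op,cur=None):
    "poses: list of (TCP pos, Rotation) after each row"
    s=manip.get_state();p,R=cur or (np.array(s["position"]),Ro.from_quat(s["tool_rot"]))
    out=[]
    for q,S in poses:
        out.append([round(float(v),4) for v in [*(R.inv()*S).as_rotvec(),*R.inv().apply(q-p)]]+[op]);p,R=q,S
    for i in range(0,len(out),8): print(str(out[i:i+8]).replace(" ",""))
def interp(g1,R1,n,G=.0187,cur=None):
    s=manip.get_state();p,R=cur or (np.array(s["position"]),Ro.from_quat(s["tool_rot"]))
    g0=p-G*R.as_matrix()[:,2];sl=Slerp([0,1],Ro.concatenate([R,R1]));o=[]
    for k in range(1,n+1):
        S=sl(k/n);o.append((g0+(g1-g0)*k/n+G*S.as_matrix()[:,2],S))
    return o
E
python3 - <<'E'
from jp import *
a=interp(tray(0,.008,.17),tool(10),8)
b=interp(tray(0,.008,.13),tool(60),8,cur=a[-1])
rows(a+b,.05)
E
```

```text
[[0.0026,0.0866,0.0151,-0.0261,-0.0005,0.0163,0.05],[0.0026,0.0866,0.0151,-0.0274,-0.0,0.0139,0.05],[0.0026,0.0866,0.0151,-0.0285,0.0004,0.0113,0.05],[0.0026,0.0866,0.0151,-0.0294,0.0009,0.0087,0.05],[0.0026,0.0866,0.0151,-0.03,0.0014,0.006,0.05],[0.0026,0.0866,0.0151,-0.0304,0.0019,0.0032,0.05],[0.0026,0.0866,0.0151,-0.0305,0.0024,0.0004,0.05],[0.0026,0.0866,0.0151,-0.0304,0.0029,-0.0024,0.05]]
[[0.0,0.1091,0.0,0.0012,0.0,0.0048,0.05],[0.0,0.1091,-0.0,0.0006,-0.0,0.0047,0.05],[0.0,0.1091,0.0,0.0001,0.0,0.0045,0.05],[0.0,0.1091,0.0,-0.0004,-0.0,0.0043,0.05],[-0.0,0.1091,0.0,-0.0008,0.0,0.004,0.05],[0.0,0.1091,-0.0,-0.0013,-0.0,0.0036,0.05],[0.0,0.1091,-0.0,-0.0017,-0.0,0.0033,0.05],[-0.0,0.1091,0.0,-0.002,0.0,0.0028,0.05]]
```

```bash
python3 -m jog '[[[0.003,0.087,0.015,-0.026,0,0.016,0.05],[0.003,0.087,0.015,-0.027,0,0.014,0.05],[0.003,0.087,0.015,-0.0285,0,0.011,0.05],[0.003,0.087,0.015,-0.029,0.001,0.009,0.05],[0.003,0.087,0.015,-0.03,0.001,0.006,0.05],[0.003,0.087,0.015,-0.03,0.002,0.003,0.05],[0.003,0.087,0.015,-0.03,0.002,0,0.05],[0.003,0.087,0.015,-0.03,0.003,-0.002,0.05]]]'
python3 -m jog '[[[0,0.109,0,0.001,0,0.005,0.05],[0,0.109,0,0.001,0,0.005,0.05],[0,0.109,0,0,0,0.0045,0.05],[0,0.109,0,0,0,0.004,0.05],[0,0.109,0,-0.001,0,0.004,0.05],[0,0.109,0,-0.001,0,0.004,0.05],[0,0.109,0,-0.002,0,0.003,0.05],[0,0.109,0,-0.002,0,0.003,0.05]]]'
python3 - <<'E'
from jp import *
s=manip.get_state();R=Ro.from_quat(s["tool_rot"]).as_matrix();print(s["position"],s["joint_pos"]);print(R)
print(tray(0,.008,.13)+.0187*tool(60).as_matrix()[:,2]);snap("scene","pics/s2.png");
rows(interp(tray(0,.008,.037),tool(60),8),.05)
E
```

```text
clock: 8.15
position: [0.4515, -0.2443, 0.1505]
tool_rot: [0.749, 0.656, 0.067, -0.061]
wrist_force: [1.7, 0.8, -0.6]
grip_width: 0.0615
grasp_force: 65.6
clock: 8.95
position: [0.4536, -0.2302, 0.1187]
tool_rot: [0.651, 0.569, 0.376, -0.333]
wrist_force: [0.3, 0.7, -1.6]
grip_width: 0.0612
grasp_force: 65.5
[ 0.4536 -0.2302  0.1187] [-0.9654  0.7112  1.6277  0.6262  1.692  -1.0584]
[[ 0.0691  0.9914  0.1109]
 [ 0.4897 -0.1306  0.8621]
 [ 0.8692 -0.0053 -0.4945]]
[ 0.4542 -0.233   0.1206]
[[-0.0005,-0.0015,-0.0014,-0.0096,0.0005,0.0049,0.05],[-0.0005,-0.0015,-0.0014,-0.0096,0.0005,0.005,0.05],[-0.0005,-0.0015,-0.0014,-0.0096,0.0004,0.005,0.05],[-0.0005,-0.0015,-0.0014,-0.0095,0.0004,0.005,0.05],[-0.0005,-0.0015,-0.0014,-0.0095,0.0004,0.005,0.05],[-0.0005,-0.0015,-0.0014,-0.0095,0.0004,0.005,0.05],[-0.0005,-0.0015,-0.0014,-0.0095,0.0004,0.005,0.05],[-0.0005,-0.0015,-0.0014,-0.0095,0.0004,0.005,0.05]]
```

View pics/s2.png

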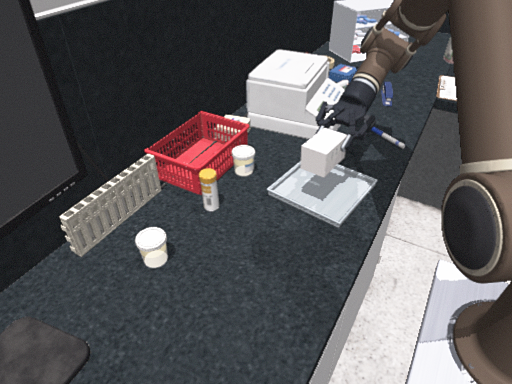

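The picture shows the pot held level over the tray at about (322,152), mouth away from the camera, with the hand clear of the reader. Lowering it onto the tray floor.

```bash
python3 -m jog '[[[0,-0.001,-0.001,-0.0096,0,0.005,0.05],[0,-0.002,-0.001,-0.0096,0,0.005,0.05],[0,-0.001,-0.001,-0.0096,0,0.005,0.05],[0,-0.002,-0.002,-0.0095,0,0.005,0.05],[0,-0.001,-0.002,-0.0095,0,0.005,0.05],[0,-0.002,-0.001,-0.0095,0,0.005,0.05],[0,-0.001,-0.001,-0.0095,0,0.005,0.05],[0,-0.002,-0.001,-0.0095,0,0.005,0.05]]]'
python3 -m jog '[[[0,0,0,0,0,0,0.05],[0,0,0,-0.0009,0,0.0005,0.05],[0,0,0,-0.0009,0,0.0005,0.05],[0,0,0,0,0,0,0.05],[0,0,0,0,0,0,0.05],[0,0,0,0,0,0,0.05],[0,0,0,0,0,0,0.05],[0,0,0,0,0,0,0.05]]]'
python3 - <<'E'
from jp import *
s=manip.get_state();R=Ro.from_quat(s["tool_rot"]).as_matrix();print(s["position"],s["position"]-.0187*R[:,2]);print(R)
E
```

```text
clock: 9.8
position: [0.454, -0.2342, 0.0336]
tool_rot: [0.65, 0.576, 0.373, -0.326]
wrist_force: [0.0, -0.6, -1.7]
grip_width: 0.0612
grasp_force: 65.6
clock: 10.6
position: [0.454, -0.2343, 0.0325]
tool_rot: [0.65, 0.576, 0.373, -0.326]
wrist_force: [-0.3, 0.3, -1.5]
grip_width: 0.0615
grasp_force: 65.6
[ 0.454  -0.2343  0.0325] [ 0.4519 -0.2502  0.042 ]
[[ 0.0585  0.9922  0.11  ]
 [ 0.5059 -0.1245  0.8536]
 [ 0.8606  0.0057 -0.5093]]
```

```bash
python3 -m jog '[[[0,0,0,-0.0017,0,0.001,0.05],[0,0,0,-0.0017,0,0.001,0.05],[0,0,0,-0.0009,0,0.0005,0.05],[0,0,0,-0.0009,0,0.0005,0.05],[0,0,0,0,0,0,0.05],[0,0,0,0,0,0,0.05],[0,0,0,0,0,0,0.05],[0,0,0,0,0,0,0.05]]]'
python3 - <<'E'
from jp import *
s=manip.get_state();R=Ro.from_quat(s["tool_rot"]).as_matrix();print(s["position"],s["position"]-.0187*R[:,2],s["joint_pos"])
snap("wrist","pics/w2.png")
E
```

```text
clock: 11.4
position: [0.4539, -0.2342, 0.0264]
tool_rot: [0.65, 0.576, 0.373, -0.326]
wrist_force: [-0.1, -0.3, -0.6]
grip_width: 0.0615
grasp_force: 65.7
[ 0.4539 -0.2342  0.0264] [ 0.4519 -0.2502  0.036 ] [-0.9655  0.8554  1.5998  0.6141  1.5824 -1.1391]
```

View pics/w2.png

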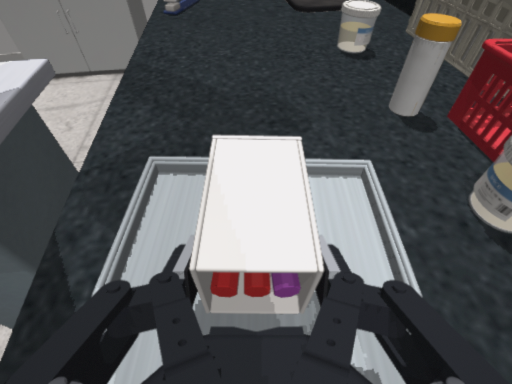

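The wrist view shows the pot lying in the tray, mouth at the bottom. All three caps sit side by side inside it at (225,283), (257,283) and (286,283). I'll press 1 mm lower, open the gripper and lift straight up.

```bash
python3 -m jog '[[[0,0,0,-0.0009,0,0.0005,0.05],[0,0,0,0,0,0,0.05],[0,0,0,0,0,0,0.07],[0,0,0,0,0,0,0.0854],[0,0,0,0,0,0,0.0854],[0,0,0,0,0,0,0.0854],[0,0,0,0,0,0,0.0854],[0,0,0,0,0,0,0.0854]]]'
python3 -m jog '[[[0,0,0,0.009,0,-0.005,0.0854],[0,0,0,0.017,0,-0.01,0.0854],[0,0,0,0.017,0,-0.01,0.0854],[0,0,0,0.026,0,-0.015,0.0854],[0,0,0,0.026,0,-0.015,0.0854],[0,0,0,0.026,0,-0.015,0.0854],[0,0,0,0,0,0,0.0854],[0,0,0,0,0,0,0.0854]]]'
python3 - <<'E'
from jp import *
s=manip.get_state();R=Ro.from_quat(s["tool_rot"]).as_matrix();print(s["position"],s["joint_pos"])
g2=np.array([.4575,-.2076,.036])
up=g2+[0,0,.13]
a=interp(up,tool(-25),16);rows(a,.0854)
snap("wrist","pics/w3.png");snap("top","pics/t3.png")
E
```

```text
clock: 12.25
position: [0.454, -0.2343, 0.0253]
tool_rot: [0.65, 0.576, 0.373, -0.326]
wrist_force: [-0.1, 1.1, -0.4]
grip_width: 0.0854
grasp_force: 0.0
clock: 13.05
position: [0.4536, -0.2333, 0.166]
tool_rot: [0.651, 0.576, 0.373, -0.325]
wrist_force: [-0.4, 0.0, 0.2]
grip_width: 0.0856
grasp_force: 0.0
[ 0.4536 -0.2333  0.166 ] [-0.9651  0.6316  1.6282  0.6241  1.7389 -1.0265]
[[0.0003,-0.0919,0.0005,-0.0009,0.0,0.0025,0.0854],[0.0003,-0.0919,0.0005,-0.0007,0.0,0.0024,0.0854],[0.0003,-0.0919,0.0005,-0.0004,0.0,0.0023,0.0854],[0.0003,-0.0919,0.0005,-0.0002,0.0,0.0022,0.0854],[0.0003,-0.0919,0.0005,-0.0,0.0,0.002,0.0854],[0.0003,-0.0919,0.0005,0.0002,0.0,0.0019,0.0854],[0.0003,-0.0919,0.0005,0.0003,0.0,0.0017,0.0854],[0.0003,-0.0919,0.0005,0.0005,0.0,0.0015,0.0854]]
[[0.0003,-0.0919,0.0005,0.0006,0.0,0.0013,0.0854],[0.0003,-0.0919,0.0005,0.0007,0.0,0.001,0.0854],[0.0003,-0.0919,0.0005,0.0008,0.0,0.0008,0.0854],[0.0003,-0.0919,0.0005,0.0009,0.0,0.0006,0.0854],[0.0003,-0.0919,0.0005,0.0009,0.0,0.0003,0.0854],[0.0003,-0.0919,0.0005,0.001,0.0,0.0001,0.0854],[0.0003,-0.0919,0.0005,0.001,0.0,-0.0002,0.0854],[0.0003,-0.0919,0.0005,0.001,0.0,-0.0004,0.0854]]
```

View pics/w3.png

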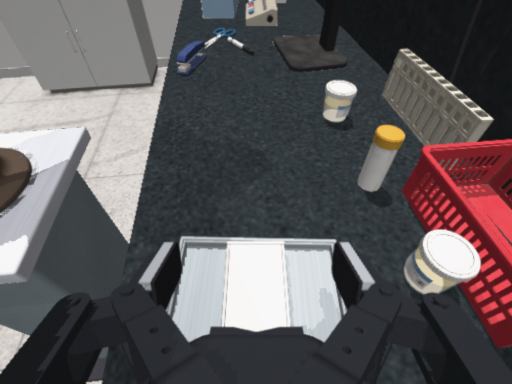

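The pot stays on its side at about (257,280), aligned with the tray, and the hand is clear. I'll check where its base edge is and tilt for the second grasp.

```bash
python3 - <<'E'
from jp import *
g=np.array([.4575,-.2076,.066])+.022*Y_
for p in [(228,240),(286,240)]: h=hit("wrist",p,.066); print(h, (h-g)@X_,(h-g)@Y_)
E
python3 -m jog '[[[0,-0.092,0,0,0,0.0025,0.0854],[0,-0.092,0,0,0,0.0025,0.0854],[0,-0.092,0,0,0,0.002,0.0854],[0,-0.092,0,0,0,0.002,0.0854],[0,-0.092,0,0,0,0.002,0.0854],[0,-0.092,0,0,0,0.002,0.0854],[0,-0.092,0,0,0,0.002,0.0854],[0,-0.092,0,0,0,0.0015,0.0854]]]' >/dev/null
python3 -m jog '[[[0,-0.092,0,0,0,0.001,0.0854],[0,-0.092,0,0,0,0.001,0.0854],[0,-0.092,0,0.001,0,0,0.0854],[0,-0.092,0,0.001,0,0,0.0854],[0,-0.092,0,0.001,0,0,0.0854],[0,-0.092,0,0.001,0,0,0.0854],[0,-0.092,0,0.001,0,0,0.0854],[0,-0.092,0,0.001,0,0,0.0854]]]'
python3 - <<'E'
from jp import *
s=manip.get_state();R=Ro.from_quat(s["tool_rot"]).as_matrix();print(s["joint_pos"]);print(R)
g2=np.array([.4575,-.2076,.037]);t=R[:,2]
print("pre",plan(g2-.075*t),"final",plan(g2+.0187*t))
E
```

```text
[ 0.4287 -0.1815  0.066 ] -0.03194859960982852 0.00015127412755549553
[ 0.4915 -0.1892  0.066 ] 0.0312666630250006 0.0006248776877364514
clock: 14.75
position: [0.4548, -0.2153, 0.1496]
tool_rot: [0.732, 0.645, -0.162, 0.145]
wrist_force: [-0.4, 0.4, -0.8]
grip_width: 0.0855
grasp_force: 0.0
[-0.2417  0.1371  2.0479 -0.5361  0.9702  0.1949]
[[ 0.1143  0.9922 -0.0494]
 [ 0.8981 -0.1244 -0.4218]
 [-0.4247  0.0039 -0.9053]]
pre [0.0551 0.0013 0.0235] final [0.0551 0.0013 0.1172]
```

```bash
python3 -m jog '[[[0,0,0,0.014,0,0.005,0.0854],[0,0,0,0.014,0.001,0.005,0.0854],[0,0,0,0.014,0,0.005,0.0854],[0,0,0,0.013,0,0.005,0.0854],[0,0,0,0,0,0,0.0854],[0,0,0,0,0,0.01,0.0854],[0,0,0,0,0,0.015,0.0854],[0,0,0,0,0,0.015,0.0854]]]' >/dev/null
python3 -m jog '[[[0,0,0,0,0,0.015,0.0854],[0,0,0,0,0,0.015,0.0854],[0,0,0,0,0,0.015,0.0854],[0,0,0,0,0,0.007,0.0854],[0,0,0,0,0,0,0.0854],[0,0,0,0,0,0,0.0854],[0,0,0,0,0,0,0.0854],[0,0,0,0,0,0,0.0854]]]'
python3 - <<'E'
from jp import *
s=manip.get_state();R=Ro.from_quat(s["tool_rot"]).as_matrix();g2=np.array([.4575,-.2076,.037])
print(plan(g2+.0187*R[:,2]))
E
```

```text
clock: 16.35
position: [0.4584, -0.2132, 0.0266]
tool_rot: [0.732, 0.646, -0.16, 0.146]
wrist_force: [0.5, -0.1, 0.5]
grip_width: 0.0854
grasp_force: 0.0
[ 0.0006 -0.0015  0.0069]
```

```bash
python3 -m jog '[[[0,0,0,0,-0.001,0.006,0.0854],[0,0,0,0,0,0,0.0854],[0,0,0,0,0,0,0.05],[0,0,0,0,0,0,0.05],[0,0,0,0,0,0,0.05],[0,0,0,0,0,0,0.05],[0,0,0,0,0,0,0.05],[0,0,0,0,0,0,0.05]]]' 80
cat >> jp.py <<'E'
def flip(E,ths,a0,lz,ly=.078,G=.0187,x=0):
    o=[]
    for th in ths:
        c,s_=np.cos(np.radians(th)),np.sin(np.radians(th));m=-c*Y_-s_*Z_;n=-c*Z_+s_*Y_
        S=tool(a0+th);o.append((E-ly*m-lz*n+G*S.as_matrix()[:,2],S))
    return o
E
python3 - <<'E'
from jp import *
s=manip.get_state();R=Ro.from_quat(s["tool_rot"]).as_matrix();print(R)
g=s["position"]-.0187*R[:,2];d=g-[*TR,0];print(g,d@X_,d@Y_)
a0=np.degrees(np.arctan2(R[:,2]@Y_,-R[2,2]));print(a0)
lz=g[2]-.004;E=tray(d@X_,d@Y_-.078,.006);print(lz,d@Y_-.078)
rows(flip(E,[3,6,9,12,15,18,21,24,26,28,30,32,34,36,38,40],a0,lz),.05)
E
```

```text
clock: 17.15
position: [0.4571, -0.2157, 0.0209]
tool_rot: [0.733, 0.646, -0.16, 0.145]
wrist_force: [0.8, 2.4, 5.2]
grip_width: 0.0606
grasp_force: 86.9
[[ 0.1155  0.9922 -0.0462]
 [ 0.8993 -0.1242 -0.4193]
 [-0.4217  0.0068 -0.9067]]
[ 0.4579 -0.2079  0.0378] 0.0004598503489149858 0.04962907191437856
-24.94351380274169
0.03384232140859002 -0.028370928085621437
[[0.0088,0.0524,0.0031,-0.0033,-0.0001,-0.0047,0.05],[-0.0,0.0524,-0.0,-0.0024,0.0,-0.0029,0.05],[0.0,0.0524,-0.0,-0.0024,-0.0,-0.0029,0.05],[-0.0,0.0524,0.0,-0.0024,-0.0,-0.0029,0.05],[0.0,0.0524,-0.0,-0.0024,0.0,-0.0029,0.05],[0.0,0.0524,0.0,-0.0024,0.0,-0.0029,0.05],[0.0,0.0524,0.0,-0.0024,-0.0,-0.0029,0.05],[-0.0,0.0524,-0.0,-0.0024,-0.0,-0.0029,0.05]]
[[0.0,0.0349,0.0,-0.0016,-0.0,-0.0019,0.05],[0.0,0.0349,0.0,-0.0016,0.0,-0.0019,0.05],[0.0,0.0349,0.0,-0.0016,0.0,-0.0019,0.05],[-0.0,0.0349,0.0,-0.0016,-0.0,-0.0019,0.05],[0.0,0.0349,-0.0,-0.0016,0.0,-0.0019,0.05],[-0.0,0.0349,-0.0,-0.0016,0.0,-0.0019,0.05],[0.0,0.0349,0.0,-0.0016,0.0,-0.0019,0.05],[0.0,0.0349,0.0,-0.0016,0.0,-0.0019,0.05]]
```

```bash
python3 -m jog '[[[0,0.052,0,-0.0033,0,-0.0047,0.05],[0,0.052,0,-0.0024,0,-0.0029,0.05],[0,0.052,0,-0.0024,0,-0.0029,0.05],[0,0.052,0,-0.0024,0,-0.0029,0.05],[0,0.052,0,-0.0024,0,-0.0029,0.05],[0,0.052,0,-0.0024,0,-0.0029,0.05],[0,0.052,0,-0.0024,0,-0.0029,0.05],[0,0.052,0,-0.0024,0,-0.0029,0.05]]]'
python3 - <<'E'
from jp import *
s=manip.get_state();R=Ro.from_quat(s["tool_rot"]).as_matrix()
g=s["position"]-.0187*R[:,2];a=np.arctan2(R[:,2]@Y_,-R[2,2]);th=a+np.radians(24.94)
c,s_=np.cos(th),np.sin(th);m=-c*Y_-s_*Z_;n=-c*Z_+s_*Y_;E=g+.078*m+.0338*n-[*TR,0]
print("theta",np.degrees(th),"edge",E@X_,E@Y_,E[2])
im=cv2.cvtColor(snap("top","pics/t4.png"),cv2.COLOR_RGB2HSV);roi=im[170:300,250:380]
msk=((roi[...,1]>120)&(roi[...,2]>90)&((roi[...,0]<10)|(roi[...,0]>140)));v,u=np.nonzero(msk);print(len(u))
if len(u):
    q=np.array([hit("top",(a+250,b+170),.015) for a,b in zip(u,v)])-[*TR,0];print((q@X_).min(),(q@X_).max(),(q@Y_).min(),(q@Y_).max())
E
```

```text
clock: 17.95
position: [0.4534, -0.228, 0.0489]
tool_rot: [0.75, 0.662, -0.005, 0.007]
wrist_force: [-0.5, -0.4, -1.1]
grip_width: 0.0607
grasp_force: 86.4
theta 23.999523337308094 edge -0.001472037197262141 -0.028129963611236583 0.004980646764544374
0
```

```bash
python3 -m jog '[[[0,0.035,0,-0.0016,0,-0.0019,0.05],[0,0.035,0,-0.0016,0,-0.0019,0.05],[0,0.035,0,-0.0016,0,-0.0019,0.05],[0,0.035,0,-0.0016,0,-0.0019,0.05],[0,0.035,0,-0.0016,0,-0.0019,0.05],[0,0.035,0,-0.0016,0,-0.0019,0.05],[0,0.035,0,-0.0016,0,-0.0019,0.05],[0,0.035,0,-0.0016,0,-0.0019,0.05]]]'
cat > chk.py <<'E'
from jp import *
s=manip.get_state();R=Ro.from_quat(s["tool_rot"]).as_matrix()
g=s["position"]-.0187*R[:,2];a=np.arctan2(R[:,2]@Y_,-R[2,2]);th=a+np.radians(24.94)
c,s_=np.cos(th),np.sin(th);m=-c*Y_-s_*Z_;n=-c*Z_+s_*Y_;E=g+.078*m+.0338*n-[*TR,0]
print("theta",np.degrees(th),"edge",E@X_,E@Y_,E[2])
E
python3 - <<'E'
from chk import *
im=cv2.cvtColor(snap("top","pics/t5.png"),cv2.COLOR_RGB2HSV);roi=im[170:300,250:380]
msk=((roi[...,1]>100)&(roi[...,2]>60)&((roi[...,0]<10)|(roi[...,0]>140)));v,u=np.nonzero(msk);print(len(u))
if len(u):
    q=np.array([hit("top",(a+250,b+170),.015) for a,b in zip(u,v)])-[*TR,0];print((q@X_).min(),(q@X_).max(),(q@Y_).min(),(q@Y_).max())
th=np.degrees(th);rows(flip(tray(-.0015,-.028,.006),th+(90-th)*np.arange(1,17)/16,-24.94,.0338),.05)
E
```

```text
clock: 18.8
position: [0.4517, -0.2419, 0.0625]
tool_rot: [0.743, 0.656, 0.099, -0.085]
wrist_force: [0.0, -0.2, -0.7]
grip_width: 0.0603
grasp_force: 86.3
theta 39.95871239382977 edge -0.001273617436033834 -0.027880347094514837 0.004550669602022141
0
[[0.0023,0.0549,0.0059,-0.0009,-0.0006,-0.0041,0.05],[0.0,0.0546,0.0,-0.0025,0.0,-0.003,0.05],[0.0,0.0546,-0.0,-0.0025,-0.0,-0.003,0.05],[-0.0,0.0546,0.0,-0.0025,0.0,-0.003,0.05],[0.0,0.0546,0.0,-0.0025,-0.0,-0.003,0.05],[0.0,0.0546,-0.0,-0.0025,0.0,-0.003,0.05],[-0.0,0.0546,0.0,-0.0025,0.0,-0.003,0.05],[-0.0,0.0546,-0.0,-0.0025,0.0,-0.003,0.05]]
[[0.0,0.0546,0.0,-0.0025,-0.0,-0.003,0.05],[0.0,0.0546,-0.0,-0.0025,0.0,-0.003,0.05],[0.0,0.0546,0.0,-0.0025,0.0,-0.003,0.05],[-0.0,0.0546,0.0,-0.0025,-0.0,-0.003,0.05],[-0.0,0.0546,0.0,-0.0025,-0.0,-0.003,0.05],[0.0,0.0546,-0.0,-0.0025,-0.0,-0.003,0.05],[-0.0,0.0546,0.0,-0.0025,0.0,-0.003,0.05],[0.0,0.0546,-0.0,-0.0025,0.0,-0.003,0.05]]
```

Run:
```python
from h import *
w=manip.capture("wrist")[:,:,::-1];t=manip.capture("top")[170:300,250:380,::-1]
m=np.hstack([cv2.resize(w,(480,360)),cv2.resize(t,(310,360),interpolation=cv2.INTER_CUBIC)]);cv2.imwrite("pics/m6.png",m)
```

```text
(no output)
```

View pics/m6.png

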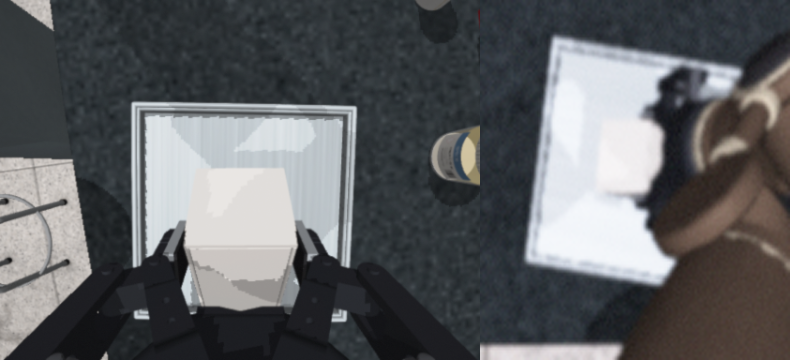

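The montage shows the pot tilted 40° with no tube visible outside it. The wrist force fell by about 0.4 N, which fits the tubes now resting on the tray floor. Continuing to 90°.

```bash
python3 -m jog '[[[0.002,0.055,0.006,-0.0009,-0.0006,-0.0041,0.05],[0,0.055,0,-0.0025,0,-0.003,0.05],[0,0.055,0,-0.0025,0,-0.003,0.05],[0,0.055,0,-0.0025,0,-0.003,0.05],[0,0.055,0,-0.0025,0,-0.003,0.05],[0,0.055,0,-0.0025,0,-0.003,0.05],[0,0.055,0,-0.0025,0,-0.003,0.05],[0,0.055,0,-0.0025,0,-0.003,0.05]]]'
python3 -m chk
python3 -m jog '[[[0,0.055,0,-0.0025,0,-0.003,0.05],[0,0.055,0,-0.0025,0,-0.003,0.05],[0,0.055,0,-0.0025,0,-0.003,0.05],[0,0.055,0,-0.0025,0,-0.003,0.05],[0,0.055,0,-0.0025,0,-0.003,0.05],[0,0.055,0,-0.0025,0,-0.003,0.05],[0,0,0,0,0,0,0.05],[0,0,0,0,0,0,0.05]]]'
python3 -m chk
```

```text
clock: 19.75
position: [0.4483, -0.2686, 0.077]
tool_rot: [0.706, 0.62, 0.258, -0.227]
wrist_force: [0.4, 0.2, -1.0]
grip_width: 0.0602
grasp_force: 86.4
theta 65.15027766103881 edge -0.00117097085201128 -0.026036722503754533 0.006327107898570472
clock: 20.55
position: [0.4453, -0.2917, 0.0776]
tool_rot: [0.654, 0.574, 0.37, -0.325]
wrist_force: [-0.7, 0.2, -1.4]
grip_width: 0.0606
grasp_force: 86.5
theta 83.93974303088228 edge -0.0010608055537400982 -0.02574788864569563 0.006054326310290353
```

Run:
```python
from chk import *
rows(flip(tray(-.001,-.0255,.0055),[85.5,87,88.5,90],-24.94,.0338),.05)
```

```text
theta 83.93974303088228 edge -0.0010608055537400982 -0.02574788864569563 0.006054326310290353
[[-0.0011,0.0272,0.0007,-0.0016,0.0001,-0.001,0.05],[0.0,0.0262,0.0,-0.0012,0.0,-0.0015,0.05],[0.0,0.0262,-0.0,-0.0012,-0.0,-0.0015,0.05],[-0.0,0.0262,0.0,-0.0012,0.0,-0.0015,0.05]]
```

```bash
python3 -m jog '[[[0,0.027,0,-0.0016,0,-0.001,0.05],[0,0.026,0,-0.0012,0,-0.0015,0.05],[0,0.026,0,-0.0012,0,-0.0015,0.05],[0,0.026,0,-0.0012,0,-0.0015,0.05],[0,0,0,0,0,0,0.05],[0,0,0,0,0,0,0.05],[0,0,0,0,0,0,0.05],[0,0,0,0,0,0,0.05]]]'
python3 - <<'E'
from chk import *
print(s["joint_pos"],R, s["wrist_force"])
im=cv2.cvtColor(snap("top","pics/t7.png"),cv2.COLOR_RGB2HSV);sc=snap("scene","pics/s7.png")
for nm,I in(("top",im[170:300,250:380]),("scene",cv2.cvtColor(sc,cv2.COLOR_RGB2HSV)[150:230,265:385])):
    print(nm,((I[...,1]>100)&(I[...,2]>60)&((I[...,0]<8)|(I[...,0]>140))).sum())
E
```

```text
clock: 21.35
position: [0.4447, -0.2995, 0.0766]
tool_rot: [0.633, 0.557, 0.405, -0.354]
wrist_force: [-0.7, -0.2, -0.6]
grip_width: 0.0605
grasp_force: 86.4
theta 89.99103061795331 edge -0.0006773745587545172 -0.026156301673274044 0.006528278089743468
[-1.0422  0.8975  1.4479  0.6054  1.7897 -1.108 ] [[ 0.0527  0.9916  0.1183]
 [ 0.4185 -0.1295  0.8989]
 [ 0.9067  0.0022 -0.4218]] [-0.654  -0.1784 -0.5542]
top 0
scene 0
```

```bash
python3 -m jog '[[[0,0,0,0.0029,0,0.0062,0.05],[0,0,0,0.0029,0,0.0062,0.05],[0,0,0,0.0029,0,0.0062,0.05],[0,0,0,0.0029,0,0.0062,0.05],[0,0,0,0.0029,0,0.0062,0.05],[0,0,0,0.0029,0,0.0062,0.05],[0,0,0,0.0029,0,0.0062,0.05],[0,0,0,0.0029,0,0.0062,0.05]]]'
python3 -m jog '[[[0,0,0,-0.0009,0,0.0004,0.05],[0,0,0,-0.0009,0,0.0004,0.05],[0,0,0,0,0,0,0.05],[0,0,0,0,0,0,0.05],[0,0,0,0,0,0,0.05],[0,0,0,0,0,0,0.05],[0,0,0,0,0,0,0.05],[0,0,0,0,0,0,0.05]]]'
python3 - <<'E'
from chk import *
w=manip.capture("wrist")[:,:,::-1];t=manip.capture("scene")[120:240,260:400,::-1];im=manip.capture("top")
m=np.hstack([cv2.resize(w,(400,300)),cv2.resize(t,(390,300),interpolation=cv2.INTER_CUBIC)]);cv2.imwrite("pics/m8.png",m)
for nm,I in(("top",im[170:300,250:380]),("scene",t[...,::-1]),("wrist",w[...,::-1])):
    I=cv2.cvtColor(np.ascontiguousarray(I),cv2.COLOR_RGB2HSV);M=(I[...,1]>100)&(I[...,2]>60)&((I[...,0]<8)|(I[...,0]>140));v,u=np.nonzero(M);print(nm,len(u),u.min() if len(u) else 0,u.max() if len(u) else 0,v.min() if len(u) else 0,v.max() if len(u) else 0)
E
```

```text
clock: 22.25
position: [0.4518, -0.2447, 0.0765]
tool_rot: [0.633, 0.557, 0.405, -0.354]
wrist_force: [0.4, 0.1, -0.9]
grip_width: 0.0605
grasp_force: 86.4
clock: 23.05
position: [0.4517, -0.2451, 0.0752]
tool_rot: [0.633, 0.556, 0.405, -0.355]
wrist_force: [-0.1, 1.8, 4.4]
grip_width: 0.0602
grasp_force: 86.4
theta 90.08678474680183 edge -0.0008592742428630714 0.028829345802299972 0.005105081941288779
top 0 0 0 0 0
scene 0 0 0 0 0
wrist 6422 248 511 10 248
```

```bash
python3 -m jog '[[[0,0,0,0.0054,0,-0.0025,0.05],[0,0,0,0.0054,0,-0.0025,0.05],[0,0,0,0.0054,0,-0.0025,0.05],[0,0,0,0.0054,0,-0.0025,0.05],[0,0,0,0.0054,0,-0.0025,0.05],[0,0,0,0.0054,0,-0.0025,0.05],[0,0,0,0.0054,0,-0.0025,0.05],[0,0,0,0.0054,0,-0.0025,0.05]]]'
python3 -m jog '[[[0,0,0,0.0091,0,-0.0042,0.05],[0,0,0,0.0091,0,-0.0042,0.05],[0,0,0,0.0091,0,-0.0042,0.05],[0,0,0,0.0091,0,-0.0042,0.05],[0,0,0,0.0091,0,-0.0042,0.05],[0,0,0,0.0091,0,-0.0042,0.05],[0,0,0,0.0091,0,-0.0042,0.05],[0,0,0,0.0091,0,-0.0042,0.05]]]'
python3 -m jog '[[[0,0,0,0.0091,0,-0.0042,0.05],[0,0,0,0.0091,0,-0.0042,0.05],[0,0,0,0.0091,0,-0.0042,0.05],[0,0,0,0.0091,0,-0.0042,0.05],[0,0,0,0,0,0,0.05],[0,0,0,0,0,0,0.05],[0,0,0,0,0,0,0.05],[0,0,0,0,0,0,0.05]]]'
python3 - <<'E'
from chk import *
print(s["joint_pos"])
w=manip.capture("wrist")[:,:,::-1];t=manip.capture("scene")[100:240,250:400,::-1]
m=np.hstack([cv2.resize(w,(400,300)),cv2.resize(t,(390,300),interpolation=cv2.INTER_CUBIC)]);cv2.imwrite("pics/m9.png",m)
E
```

```text
clock: 24.0
position: [0.4516, -0.2452, 0.1227]
tool_rot: [0.633, 0.557, 0.405, -0.354]
wrist_force: [1.1, -0.4, -0.1]
grip_width: 0.0605
grasp_force: 86.4
clock: 24.8
position: [0.4515, -0.245, 0.2032]
tool_rot: [0.633, 0.557, 0.405, -0.354]
wrist_force: [-0.0, 0.6, -1.2]
grip_width: 0.0606
grasp_force: 86.4
clock: 25.6
position: [0.4513, -0.2446, 0.2419]
tool_rot: [0.633, 0.556, 0.405, -0.355]
wrist_force: [-0.2, -0.4, -0.6]
grip_width: 0.0606
grasp_force: 86.4
theta 90.05749913679394 edge -0.0013551521782485228 0.029247877455974722 0.17181179389485207
[-0.9936  0.5997  1.5694  0.6756  1.9098 -0.9658]
```

View pics/m9.png

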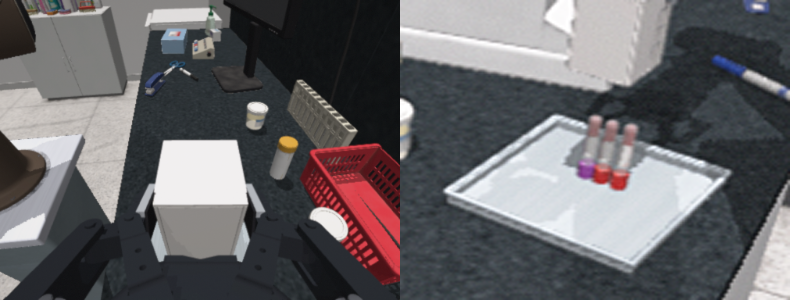

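The right half shows all three tubes standing on their caps near the tray middle at about (605,150), with the pot above them. Their middles are about 48 mm high, so that is within the limits. Now I'll carry the pot 0.33 m in the tray's +y direction and set it down on the bench.

```bash
python3 -m jog '[[[0,0,0,0.009,0,0.019,0.05],[0,0,0,0.0175,0,0.0377,0.05],[0,0,0,0.0175,0,0.0377,0.05],[0,0,0,0.0175,0,0.0377,0.05],[0,0,0,0.0175,0,0.0377,0.05],[0,0,0,0.0175,0,0.0377,0.05],[0,0,0,0.0175,0,0.0377,0.05],[0,0,0,0.0175,0,0.0377,0.05]]]'
python3 -m jog '[[[0,0,0,0.009,0,0.019,0.05],[0,0,0,0,0,0,0.05],[0,0,0,-0.009,0,0.0042,0.05],[0,0,0,-0.018,0,0.0084,0.05],[0,0,0,-0.018,0,0.0084,0.05],[0,0,0,-0.018,0,0.0084,0.05],[0,0,0,-0.018,0,0.0084,0.05],[0,0,0,-0.018,0,0.0084,0.05]]]'
python3 - <<'E'
from chk import *
print(s["joint_pos"],R)
rows(flip(tray(E@X_,E@Y_,.006),[90]*1,-24.94,.0338),.05)
E
```

```text
clock: 26.5
position: [0.4919, 0.0661, 0.2424]
tool_rot: [0.633, 0.556, 0.405, -0.354]
wrist_force: [0.4, 0.5, 0.0]
grip_width: 0.0603
grasp_force: 86.4
clock: 27.3
position: [0.4953, 0.0838, 0.1316]
tool_rot: [0.634, 0.556, 0.405, -0.353]
wrist_force: [-0.7, -0.3, -1.8]
grip_width: 0.0605
grasp_force: 86.4
theta 89.96503629137274 edge -0.0005672167895106606 0.3604614557424156 0.061493502683216336
[-0.5418  0.5207  2.0268  0.9994  1.422  -1.027 ] [[ 0.0538  0.9913  0.1203]
 [ 0.4188 -0.1318  0.8985]
 [ 0.9065  0.0021 -0.4222]]
[[0.002,0.0006,0.0013,-0.0503,-0.0002,0.0234,0.05]]
```

```bash
python3 -m jog '[[[0,0,0,-0.012,0,0.0056,0.05],[0,0,0,-0.012,0,0.0056,0.05],[0,0,0,-0.012,0,0.0056,0.05],[0,0,0,-0.009,0,0.0042,0.05],[0,0,0,-0.0053,0,0.0024,0.05],[0,0,0,0,0,0,0.05],[0,0,0,0,0,0,0.05],[0,0,0,0,0,0,0.05]]]'; python3 -m chk
python3 -m jog '[[[0,0,0,-0.0013,0,0.0006,0.05],[0,0,0,-0.0009,0,0.0004,0.05],[0,0,0,-0.0009,0,0.0004,0.05],[0,0,0,0,0,0,0.05],[0,0,0,0,0,0,0.05],[0,0,0,0,0,0,0.05],[0,0,0,0,0,0,0.05],[0,0,0,0,0,0,0.05]]]'; python3 -m chk
```

```text
clock: 28.1
position: [0.4953, 0.0854, 0.0784]
tool_rot: [0.633, 0.557, 0.405, -0.354]
wrist_force: [-0.0, -0.4, -1.3]
grip_width: 0.0604
grasp_force: 86.4
theta 90.00082912928245 edge -0.0007432532000760175 0.36208843839227034 0.00829678940066379
clock: 28.9
position: [0.495, 0.0854, 0.0745]
tool_rot: [0.633, 0.557, 0.405, -0.354]
wrist_force: [-0.5, -0.1, -0.1]
grip_width: 0.0603
grasp_force: 86.4
theta 90.00851457417095 edge -0.001083635679347987 0.36209628483878503 0.004375073544399187
```

```bash
python3 -m jog '[[[0,0,0,-0.0009,0,0.0004,0.05],[0,0,0,-0.0009,0,0.0004,0.05],[0,0,0,0,0,0,0.05],[0,0,0,0,0,0,0.05],[0,0,0,0,0,0,0.05],[0,0,0,0,0,0,0.05],[0,0,0,0,0,0,0.05],[0,0,0,0,0,0,0.05]]]'; python3 -m chk
python3 -m jog '[[[0,0,0,-0.0009,0,0.0004,0.05],[0,0,0,0,0,0,0.05],[0,0,0,0,0,0,0.05],[0,0,0,0,0,0,0.05],[0,0,0,0,0,0,0.05],[0,0,0,0,0,0,0.05],[0,0,0,0,0,0,0.05],[0,0,0,0,0,0,0.05]]]'; python3 -m chk
```

```text
clock: 29.7
position: [0.495, 0.0854, 0.0725]
tool_rot: [0.633, 0.557, 0.405, -0.354]
wrist_force: [0.5, -0.0, -0.2]
grip_width: 0.0605
grasp_force: 86.4
theta 90.00678469069884 edge -0.0010912983006612711 0.36205836622403836 0.0023873569233387993
clock: 30.5
position: [0.495, 0.0854, 0.0715]
tool_rot: [0.633, 0.557, 0.405, -0.354]
wrist_force: [-0.2, -1.4, -1.4]
grip_width: 0.0604
grasp_force: 86.4
theta 90.00756657237693 edge -0.001063379925741216 0.3620504878433427 0.0014191461955667766
```

One more millimetre to make contact, then release and back off along the tool.

```bash
python3 -m jog '[[[0,0,0,-0.0009,0,0.0004,0.05],[0,0,0,0,0,0,0.05],[0,0,0,0,0,0,0.05],[0,0,0,0,0,0,0.05],[0,0,0,0,0,0,0.05],[0,0,0,0,0,0,0.05],[0,0,0,0,0,0,0.05],[0,0,0,0,0,0,0.05]]]'; python3 -m chk
python3 -m jog '[[[0,0,0,0,0,0,0.065],[0,0,0,0,0,0,0.075],[0,0,0,0,0,0,0.0854],[0,0,0,0,0,0,0.0854],[0,0,0,0,0,0,0.0854],[0,0,0,0,0,0,0.0854],[0,0,0,0,0,0,0.0854],[0,0,0,0,0,0,0.0854]]]'
```

```text
clock: 31.3
position: [0.4951, 0.0854, 0.0712]
tool_rot: [0.633, 0.556, 0.405, -0.354]
wrist_force: [-0.2, -2.0, 5.3]
grip_width: 0.0603
grasp_force: 86.8
theta 90.0795990063976 edge -0.0009695426336641041 0.362176714883549 0.0010664179647061139
clock: 32.1
position: [0.495, 0.0853, 0.0705]
tool_rot: [0.633, 0.557, 0.405, -0.354]
wrist_force: [0.7, -0.1, -0.3]
grip_width: 0.0856
grasp_force: 0.0
```

```bash
python3 -m jog '[[[0,0,0,0.009,0,-0.0042,0.0854],[0,0,0,0.018,0,-0.0084,0.0854],[0,0,0,0.018,0,-0.0084,0.0854],[0,0,0,0.018,0,-0.0084,0.0854],[0,0,0,0.018,0,-0.0084,0.0854],[0,0,0,0.018,0,-0.0084,0.0854],[0,0,0,0.018,0,-0.0084,0.0854],[0,0,0,0.018,0,-0.0084,0.0854]]]'
python3 - <<'E'
from jp import *
im=snap("scene","pics/s10.png");tp=snap("top","pics/t10.png")
I=cv2.cvtColor(im,cv2.COLOR_RGB2HSV);M=((I[...,1]>100)&(I[...,2]>60)&((I[...,0]<8)|(I[...,0]>140)));M[:,:265]=0;M[:130]=0;M[230:]=0;M[:,385:]=0
v,u=np.nonzero(M);print(len(u),np.c_[u,v].min(0),np.c_[u,v].max(0))
q=np.array([hit("scene",(a,b),.012) for a,b in zip(u,v)])-[*TR,0];print("caps x'",(q@X_).min(),(q@X_).max(),"y'",(q@Y_).min(),(q@Y_).max())
# expected pot mid-top pixel vs brightness in scene
c=manip.calibration("scene");K=np.array(c["intrinsics"])
for P in ([.493,.072,.1],[.493,.072,.05]):
    p=cv2.Rodrigues(np.array(c["rvec"],float))[0]@np.array(P)+np.array(c["tvec"]).ravel();x=p[:2]/p[2];x=x*(1+c["k1"]*(x@x));print(K[0,0]*x[0]+K[0,2],K[1,1]*x[1]+K[1,2])
for z,(a) in ((.067,"cups"),):pass
for nm,a0 in (("top",cv2.imread("pics/top.png")),("scene",cv2.imread("pics/scene.png"))):
    b0=cv2.cvtColor(tp if nm=="top" else im,cv2.COLOR_RGB2BGR)
    boxes={"top":[(145,125,35,35),(225,125,30,35),(290,122,30,38)],"scene":[(130,225,45,45),(195,165,28,50),(228,140,32,40)]}[nm]
    for x,y,w,h in boxes: print(nm,(x,y),np.abs(a0[y:y+h,x:x+w].astype(int)-b0[y:y+h,x:x+w]).mean().round(1))
E
```

```text
clock: 32.9
position: [0.4944, 0.0853, 0.221]
tool_rot: [0.633, 0.557, 0.405, -0.354]
wrist_force: [0.3, -0.2, 0.7]
grip_width: 0.0854
grasp_force: 0.0
122 [319 177] [337 188]
caps x' -0.026763964483050445 0.026860794920433556 y' -0.03862224766792846 -0.005874910760780967
240.76149766372063 236.53422943892016
241.50063045514582 254.7547342702371
top (145, 125) 1.7
top (225, 125) 3.6
top (290, 122) 1.6
scene (130, 225) 1.8
scene (195, 165) 2.5
scene (228, 140) 28.7
```

Run:
```python
from jp import *
c=manip.calibration("scene");K=np.array(c["intrinsics"]);R=cv2.Rodrigues(np.array(c["rvec"],float))[0]
m=tray(-.001,.331,0)
P=np.array([m+a*.031*X_+b*.031*Y_+z*Z_ for a in(-1,1) for b in(-1,1) for z in(0,.1)])@R.T+np.array(c["tvec"]).ravel()
x=P[:,:2]/P[:,2:];x*=1+c["k1"]*(x**2).sum(1,keepdims=True);uv=(x*[K[0,0],K[1,1]]+[K[0,2],K[1,2]]).astype(np.int32)
im=cv2.imread("pics/s10.png");S=np.zeros(im.shape[:2],np.uint8);cv2.fillConvexPoly(S,cv2.convexHull(uv),1)
W=((im.min(2)>110)).astype(np.uint8);n,l=cv2.connectedComponents(W);L=l==l[int(uv[:,1].mean()),int(uv[:,0].mean())]
print((S&L).sum()/(S|L).sum(),S.sum(),L.sum(),m)
```

```text
0.9640081799591002 2420 2382 [0.4932 0.0713 0.    ]
```

The pot's outline matches an inverted pot at the planned spot (IoU 0.96), and the cups and vial have not moved. Handing in.

```bash
python3 -c "
from bench import manip
print(manip.sign_off())"
```

```text
the job is handed in; nothing more can be done
None
```

I handed the job in at about 33 s on the robot's clock: all three tubes are in the tray (standing on their caps near the middle when last checked), the empty pot is mouth-down on the bench about 0.33 m from the tray centre, and the cups and vial have not moved. The hand-in returned no verdict.

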